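Pry open the snapped-on cover of the temperature-probe box

ROBOT

A 6-joint arm with a two-finger parallel gripper is mounted at the origin on a cart in front of the work surface, level with it; the furniture and walls round the work are solid. World frame = base frame: x ahead of the robot, y to its left, z up, the work surface at z = 0. Lengths are in m, angles in rad, forces in N, time in s.
With the tool pointing down it reaches from about 0.3 to 0.85 m from the base axis. Payload 5.4 kg.
Tool frame: the origin (TCP) lies at the centre of the arm's flange, where the gripper is bolted on; the fingertips stand 173 mm ahead of it and the grasp point (between the pads) lies 155 mm ahead of it; z points along the fingers, y is the line along which they close (so a half turn about z gives the same grasp; the last joint's range is limited). The gripper opens to 85 mm and grips with 20 to 120 N. Pads are 22 mm wide; open, the fingers measure 114 mm over their backs; the gripper's body (76 mm by 85 mm) begins 54 mm behind the grasp point. The pads swing forward as they close: fully open they stand 13 mm farther back than shut.
Start: joints at [-1.399, 0.158, 1.597, -0, 1.386, -0.21], TCP at [0.214, -0.534, 0.405] pointing down, gripper open.
Joint ranges: [-2.91, 2.91], [-0.94, 2.29], [0.18, 2.7], [-1.29, 4.43], [0.17, 2.64], [-3, 3]. Speed limits (rad/s): [2.57, 2.57, 3.14, 3.14, 3.14, 3.14].

INTERFACE

Orientations are given as a rotation vector (axis times angle).
In Python, from plant import bot, read_camera, get_calibration gives the robot as it stands.
- The arm moves only by the tool drive_tool, never from a script. Its argument "moves" is text: rows parted by semicolons, each of 6 numbers parted by spaces: the shift along the tool's x, y, z in m, then the turn, a rotation vector about the tool's x, y, z in rad. In form: dx dy dz ax ay az; .... A call has 1 to 10 rows; each row shifts and turns the commanded pose from where the row before left it, along the tool's axes as they then stand; what a row does not reach is not made up. A row lasts 1/12 s, in which the tool goes at most 41.7 mm and 7.16 degrees, less where a joint would pass 70% of its speed; a pose out of reach is approached as far as the arm can. A call is refused whole if a number of a shift passes 0.0417 or a number of a turn 0.125, either way. A call with a gripper value outside its range is refused whole. "jaw" is the opening, from -1 (shut) to 1 (fully open), set as the call begins (left out, the last holds). The fingers move at their own pace and stop on an object; the grip force is fixed at half the most. Time passes only in rows, so rows that do not move let the fingers close. It gives the time, the measured TCP pose, the force, the opening and the grip force at its end, in the units of the state.
- bot.read_state(): the state, without advancing time (a new reading comes with each control period).
- read_camera(name): name is "side" or "top" or "wrist"; returns the picture (420x560x3 uint8, blue, green, red); there is no depth.
- get_calibration(name): a dict with "camera_matrix" (3x3 intrinsics, pixels), "position" and "rotation" of the camera in the world. Camera axes: x right, y down, z forward; pixel columns grow to the right and rows downward; lengths in m; the calibration is good to about 2 mm. A picture is of the moment at which its call begins: read the wrist's pose just before it. get_calibration takes no time and is no camera call; for the wrist camera it gives the pose at the moment of the call.
- bot.hand_in(): hands the job in; it is judged then, once.
The state is a dict: "time": time; "joint_pos": joint angles; "joint_velocities": joint speeds; "joint_efforts": joint torques, N m; "position": TCP position; "tcp_rot": TCP orientation; "force": force on the tool from outside, world axes, zero at the start; "torque": the same for the moment, N m; "width": opening from 0.0 (shut) to 1.0 (fully open); "finger_force": force on a finger pad.
Only numpy, scipy, OpenCV 4.12 (cv2) and the standard library are available. Lean on these libraries where they do the work, as an engineer would, in place of code of your own. Each camera call takes 0.05 s, during which the arm holds its last target. There are 200 camera calls.

TASK

The battery in the notched white probe box needs changing: take the flat pry tool by its handle, put its blade into the notch in the box's end wall, under the edge of the grey snap-in cover, and pry that edge up until it pops out of its catches and stays standing up. Then lay the pry tool back flat on the bench and let go. Move the cover only with the pry tool, never with the gripper's fingers, and leave the orange box cutter where it lies.

Things in the scene. Friction and masses are not known exactly. Their poses are not given: they have to be found in the camera images.
- pry_tool: Loose flat pry tool, 90 g: black block handle 80 long x 22 wide x 24 high mm with a flat steel blade (16 wide, 3 thick) ahead of it; lies right way up. Origin: centre of the handle's underside; +x to the blade tip 94 mm away; blade mid-plane 12 mm above the underside. Take the handle from above across its width (y), firmly: prying turns it in the grip.
- probe_box: White box 120 (x) x 80 (y) x 46 high mm fixed to the bench, grey cover sunk flush in its top. Origin: centre of underside. Its -x end wall (8 mm thick, outer face x = -60) has the notch: 32 mm wide about y = 0, open at the top, sill at z = 26 mm; behind it free above the sill to x = -30. A like box without notch, four screws in its cover, stands beside it: not that one.
- cover: Grey snap-in plate 102 x 62 x 4 mm, 60 g. Origin: middle of its notch-side edge, underside; +x to its far edge, the pivot. Seated it is at (-51, 0, 41.5) mm in the box's frame, leaving 15.5 mm between sill and edge. Two sprung side catches hold it: about 4 N up at the edge; raised 6 to 8 mm it pops free, and then the catches hold the edge about 11 mm above its seat.
- box_cutter: Orange box cutter, 139 x 99 x 19 mm over all, loose on the bench; not needed. Origin: centre of its underside.
There are look-alikes about, which are no part of the job. Of the things shaped like the cover, the grey one is meant.

How it is judged:
On the way:
1. the pry tool, bearing on the cover, lifts its notch-side edge out of the seat (contact force between pry_tool and cover above 0.3 N and z of cover in the frame of probe_box above 0.0445 m).
At the end, for the whole second after the job is handed in: The cover's notch-side edge is out of its seat and at rest: more than 6 mm above where it sat (or the cover is right off the box and lies lower), and the pry tool lies flat on the bench at rest (underside within 8 mm of the bench top, upright within 0.2 rad) ((z of cover in the frame of probe_box above 0.0475 m or z of cover in the frame of probe_box below 0.035 m) and linear speed of each of cover, pry_tool below 0.02 m/s and height (world z) of pry_tool below 0.008 m and angle between pry_tool's own z axis and vertical below 0.2 rad); the robot touches nothing.
It fails at once if the fingers press on the cover (contact force between the fingers and cover above 1 N).
It fails at once if the box cutter is moved more than 40 mm (distance of box_cutter from where it was at the start of the episode above 0.04 m).
It also fails if it takes over 54 s, if anything falls off the work surface, if the arm or the gripper's body presses on something with over 40 N, if the wrist force passes 120 N, or if a joint passes its speed limit or range.

## Working session

There is one attempt and no reset: what is moved stays moved. The work goes in short steps, Python scripts to look and compute and a tool call to move; the robot and the scene stay as the last step left them, time stands still between calls to the robot, and variables do not carry over. Pictures are saved under pics/ and viewed, at most 13 in all, crops included, and the job is handed in when it is done.

Besides the shell and the picture viewer there is one more tool, called after ">>>" as a command line: name --argument value ..., lists and objects as JSON in quotes. drive_tool: Moves the arm, as the interface text tells. Its arguments: {"type":"object","properties":{"moves":{"type":"string"},"jaw":{"type":"number"}},"required":["moves"]}

```bash
mkdir -p pics; ls
python3 - <<'E'
from plant import bot, read_camera, get_calibration
import cv2, numpy as np
s=bot.read_state(); print({k:np.round(v,3) for k,v in s.items()})
for n in ["top","side"]:
    im=read_camera(n); cv2.imwrite(f"pics/{n}0.png",im)
    c=get_calibration(n); print(n,{k:np.round(v,3).tolist() for k,v in c.items()})
a=cv2.imread("pics/top0.png");cv2.imwrite("pics/top0b.png",cv2.resize(a,(800,600)))
E
```

```text
pics
{'time': np.float64(0.0), 'joint_pos': array([-1.399,  0.159,  1.598, -0.   ,  1.386, -0.21 ]), 'joint_velocities': array([ 0.001,  0.003,  0.001,  0.001,  0.001, -0.001]), 'joint_efforts': array([ 0.0000e+00, -3.9600e+01, -3.3143e+01, -0.0000e+00,  8.0000e-03,
       -0.0000e+00]), 'position': array([ 0.214, -0.533,  0.404]), 'tcp_rot': array([-3.083, -0.596, -0.   ]), 'force': array([-0.285,  0.126, -0.098]), 'torque': array([0.043, 0.013, 0.011]), 'finger_force': np.float64(0.0), 'width': np.float64(1.001)}
top {'camera_matrix': [[457.999, 0.0, 284.259], [0.0, 457.999, 209.416], [0.0, 0.0, 1.0]], 'position': [0.444, 0.116, 1.133], 'rotation': [-2.196, 2.14, -0.113]}
side {'camera_matrix': [[379.147, 0.0, 279.181], [0.0, 379.147, 211.002], [0.0, 0.0, 1.0]], 'position': [-0.001, 0.949, 0.606], 'rotation': [-0.74, 2.352, -1.41]}
```

View pics/top0b.png

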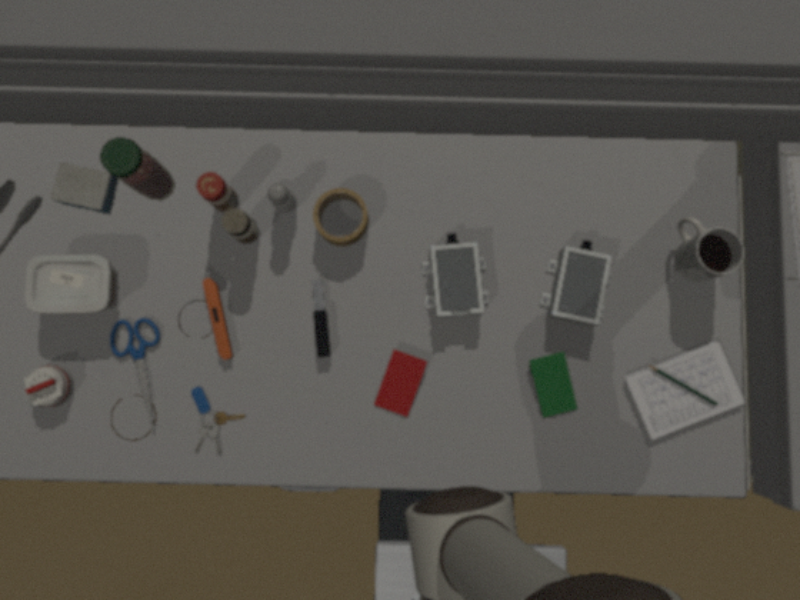

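View pics/side0.png

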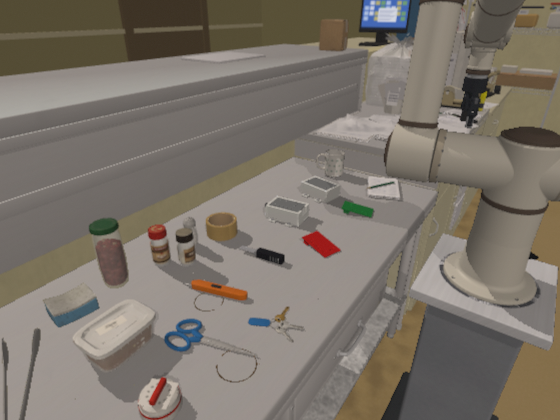

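The top view (800x600 scale) shows the black-handled pry tool at (321,330) with its blade pointing up, at (319,297). The two candidate boxes are at (457,280) and (582,285), and the box cutter is at (218,320). Next I'll make one enlarged, brightened crop of both boxes from the top and side cameras.

Run:
```python
import cv2, numpy as np
a=cv2.imread("pics/top0.png")[155:260,205:445]
a=cv2.resize(np.clip(a*2.0,0,255).astype('uint8'),(800,350),interpolation=cv2.INTER_CUBIC)
b=cv2.imread("pics/side0.png")[165:270,230:400]
b=cv2.resize(np.clip(b*1.1,0,255).astype('uint8'),(400,247),interpolation=cv2.INTER_CUBIC)
o=np.zeros((600,800,3),'uint8');o[:350]=a;o[350:597,:400]=b
cv2.imwrite("pics/crop1.png",o)
```

```text
(no output)
```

View pics/crop1.png

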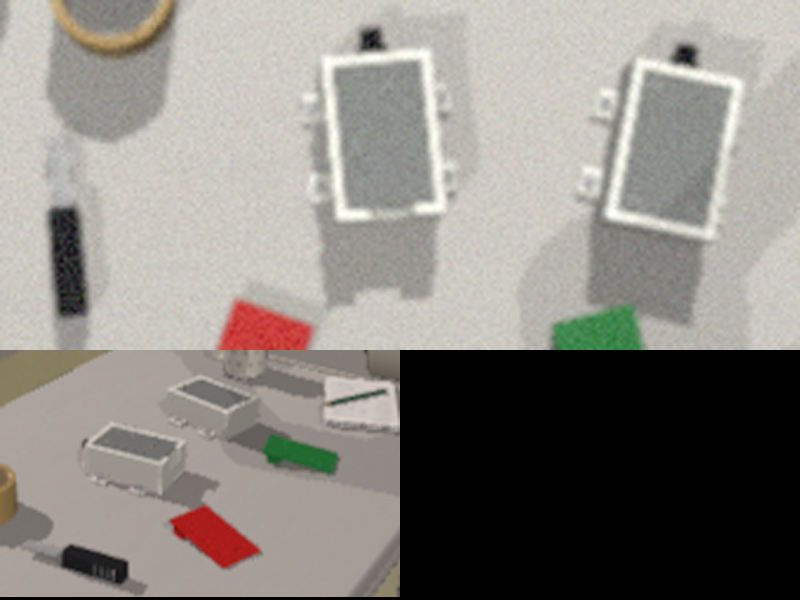

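The left box, at about (457,280), has the notch: the gap in its near rim is at crop (390,212), and its shadow shows a matching step. The right box has a closed rim, so the left one is the target. The grey cover is the plate in it; the red and green plates are look-alikes. The pry tool is the black handle at crop (68,262), with its blade at (62,170).

```bash
cat > h.py <<'E'
import cv2, numpy as np
from scipy.spatial.transform import Rotation as R
from plant import bot, read_camera, get_calibration
def ray(c,px,z):
    K=np.array(c["camera_matrix"]);r=np.array(c["rotation"])
    M=r if r.shape==(3,3) else R.from_rotvec(r).as_matrix()
    px=np.atleast_2d(px).astype(float)
    d=np.c_[px,np.ones(len(px))]@np.linalg.inv(K).T@M.T
    p=np.array(c["position"]); return p+d*((z-p[2])/d[:,2])[:,None]
def rect(mask,off,c,z):
    cs,_=cv2.findContours(mask.astype('uint8'),cv2.RETR_EXTERNAL,cv2.CHAIN_APPROX_NONE)
    k=max(cs,key=cv2.contourArea)[:,0]+np.array(off)
    w=ray(c,k,z)[:,:2]
    (cx,cy),(a,b),t=cv2.minAreaRect((w*1000).astype('float32'))
    if a<b: a,b,t=b,a,t+90
    t=(t+90)%180-90
    return round(cx,1),round(cy,1),round(a,1),round(b,1),round(t,1)
E
python3 - <<'E'
from h import *
im=cv2.imread("pics/top0.png").astype(int);c=get_calibration("top")
m=im.max(2);
y0,y1,x0,x1=205,262,210,240
print("handle",rect(m[y0:y1,x0:x1]<45,(x0,y0),c,0.024))
y0,y1,x0,x1=160,235,290,350
g=m[y0:y1,x0:x1]; print(np.percentile(g,[5,25,50,75,90,98]))
for th in (125,140):print("rim",rect(cv2.morphologyEx((g>th).astype('uint8'),cv2.MORPH_OPEN,np.ones((2,2))),(x0,y0),c,0.046))
# red plate
r=(im[...,2]>90)&(im[...,1]<50); ys,xs=np.where(r); w=ray(c,np.c_[xs,ys],0.01); print("red",w.min(0),w.max(0))
# blade tip: bright/different columns above handle
print(im[190:222,216:232].max(2)[::2])
E
```

```text
handle (497.8, 259.7, 76.0, 20.4, 7.9)
[ 71.  75.  94. 103. 108. 123.]Traceback (most recent call last):
  File "<stdin>", line 8, in <module>
  File "h.py", line 12, in rect
    k=max(cs,key=cv2.contourArea)[:,0]+np.array(off)
      ~~~^^^^^^^^^^^^^^^^^^^^^^^^
ValueError: max() iterable argument is empty
```

Run:
```python
from h import *
im=cv2.imread("pics/top0.png").astype(int);c=get_calibration("top")
m=im.max(2).astype('float32'); m=cv2.GaussianBlur(m,(3,3),0)
y0,y1,x0,x1=160,235,290,350
g=m[y0:y1,x0:x1]
for th in (112,116,120):print("rim",rect(g>th,(x0,y0),c,0.046))
r=(im[...,2]>80)&(im[...,1]<40); ys,xs=np.where(r[230:300,250:310]);w=ray(c,np.c_[xs+250,ys+230],0.01); print("red",w.min(0),w.max(0))
print(m[190:222:2,212:238].astype(int))
```

```text
rim (595.1, 32.7, 117.6, 80.2, 6.9)
rim (599.2, 4.7, 116.7, 26.0, 11.9)
rim (646.6, 73.0, 8.7, 6.1, -54.6)
red [0.36714762 0.08391339 0.01      ] [0.47067118 0.1647384  0.01      ]
[[103 103 102 102 103 104 104 102 100  96  91  86  80  77  75  74  74  74
   75  75  75  75  76  76  75  75]
 [103 104 103 102 102 102 102 103 103 102  99  93  85  79  76  73  71  72
   74  75  75  76  76  75  75  75]
 [103 103 103 103 103 104 103 102 101 100  98  95  92  89  86  82  77  75
   75  75  75  76  75  75  75  74]
 [103 103 103 102 101  99  98  97  96  95  95  93  90  88  89  91  91  90
   90  89  86  85  83  81  79  78]
 [101 101 103 103 102 100  97  95  93  92  93  92  90  88  89  91  93  96
   99 102 102 101 100  98  97  96]
 [102 102 102 103 103 102  99  94  91  92  93  94  93  93  93  92  92  95
   98 101 103 103 103 103 102 101]
 [104 104 103 103 102 101  98  93  91  92  93  95  95  95  94  93  93  94
   97 100 102 103 102 103 103 103]
 [104 104 103 102 102  99  93  89  88  90  92  94  94  93  91  90  91  93
   96  99 102 101 101 102 103 103]
 [104 104 103 102 102 100  94  87  87  89  91  93  92  88  86  88  92  94
   96 100 102 103 103 102 102 103]
 [103 103 104 104 103  99  94  90  90  91  92  93  93  91  87  88  90  93
   96 100 102 102 102 102 102 103]
 [103 103 103 102 102 102 100  97  95  94  93  93  93  93  92  92  92  92
   94  95  95  98 100 101 101 102]
 [102 102 103 104 103 102 101  99  94  91  90  91  93  95  95  94  92  92
   94  94  92  92  96 100 102 102]
 [102 102 103 103 102 102 100  96  92  88  88  89  90  90  90  89  91  93
   92  91  91  92  94  98 100 101]
 [102 103 103 102 101 101  99  92  84  77  75  75  74  71  69  73  82  90
   93  92  91  91  93  96 100 101]
 [104 103 102 102 102  99  91  73  53  40  36  34  32  30  32  44  63  80
   90  93  92  92  92  96 100 101]
 [102 102 102 102 102  98  86  65  41  27  23  21  21  22  24  33  50  70
   84  90  92  93  92  95  99 101]]
```

>>> drive_tool --moves "0 0 0 0 0 0.122; 0 0 0 0 0 0.122; 0.0173 -0.0338 0 0 0 0; 0.0173 -0.0338 0 0 0 0; 0.0173 -0.0338 0 0 0 0; 0.0173 -0.0338 0 0 0 0; 0.0173 -0.0338 0 0 0 0; 0.0173 -0.0338 0 0 0 0; 0.0173 -0.0338 0 0 0 0; 0.0173 -0.0338 0 0 0 0" --jaw 1

```text
time: 0.93
position: [0.3142, -0.2449, 0.4043]
tcp_rot: [-3.134, -0.215, 0.0]
force: [0.7, 0.1, 0.4]
width: 0.996
finger_force: 0.0
```

>>> drive_tool --moves "0.0173 -0.0338 0 0 0 0; 0.0173 -0.0338 0 0 0 0; 0.0173 -0.0338 0 0 0 0; 0.0173 -0.0338 0 0 0 0; 0.0173 -0.0338 0 0 0 0; 0.0173 -0.0338 0 0 0 0; 0.0173 -0.0338 0 0 0 0; 0 0 0 0 0 0"

```text
time: 1.6
position: [0.4021, 0.0096, 0.4044]
tcp_rot: [-3.13, -0.229, -0.001]
force: [-0.0, -0.1, 0.3]
width: 0.998
finger_force: 0.0
```

Run:
```python
from h import *
c=get_calibration("wrist");im=read_camera("wrist");cv2.imwrite("pics/w1.png",im)
import json;json.dump({k:np.array(v).tolist() for k,v in c.items()},open("w1.json","w"))
print(c["position"],R.from_rotvec(c["rotation"]).as_matrix().round(3) if np.array(c["rotation"]).size==3 else c["rotation"])
```

```text
[0.46676771 0.02050367 0.37355648] [[ 0.145 -0.956 -0.254]
 [-0.989 -0.141 -0.035]
 [-0.003  0.257 -0.967]]
```

View pics/w1.png

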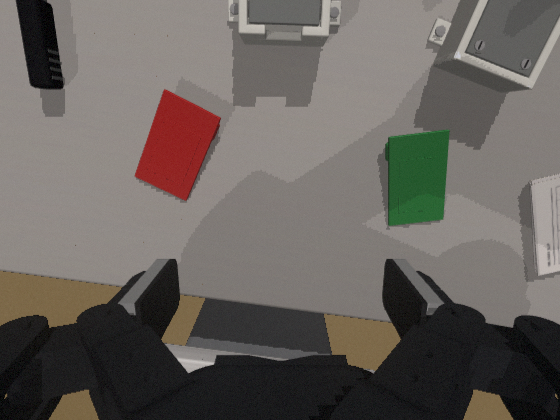

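The wrist view shows the notch at (283,35) in the left box's near wall. The right box has screws in its cover at (480,45) and (526,64). Left box confirmed.

>>> drive_tool --moves "0.0233 -0.0245 0 0 0 0; 0.0233 -0.0245 0 0 0 0; 0.0233 -0.0245 0 0 0 0; 0.0233 -0.0245 0 0 0 0; 0 0 0 0 0 0; 0 0 0 0 0 0"

```text
time: 2.15
position: [0.4809, 0.114, 0.4039]
tcp_rot: [3.134, 0.218, -0.003]
force: [-0.2, -0.2, 0.3]
width: 1.0
finger_force: 0.0
```

Run:
```python
from h import *
c=get_calibration("wrist");im=read_camera("wrist");cv2.imwrite("pics/w2.png",im)
import json;json.dump({k:np.array(v).tolist() for k,v in c.items()},open("w2.json","w"))
print(c["position"],bot.read_state()["position"])
```

```text
[0.54558561 0.12429802 0.37293358] [0.48047722 0.11333034 0.40410524]
```

View pics/w2.png

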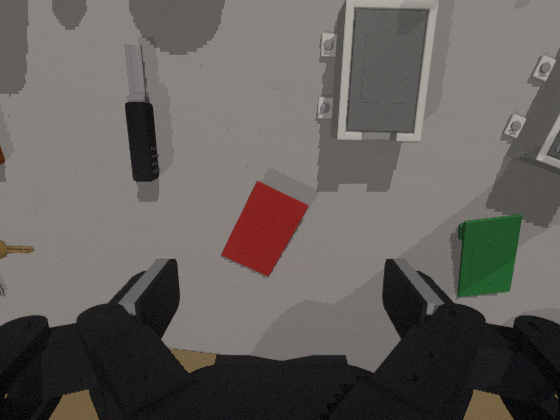

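The view shows the pry handle centred at (143,141) with the blade tip near (134,45). The notched end of the box lies between (338,138) and (422,139), with the notch near (380,137).

Run:
```python
from h import *
import json;c=json.load(open("w2.json"));im=cv2.imread("pics/w2.png").astype(int);m=im.max(2)
print("handle top",rect(m[90:195,115:175]<55,(115,90),c,0.024))
print("tip",ray(c,[[127,45],[141,44]],0.0135).round(4).tolist(), "front",ray(c,[[127,103],[152,101]],0.024).round(4).tolist())
print("corner near",ray(c,[[338,138],[422,139.5]],0.046).round(4).tolist())
g=cv2.GaussianBlur(m.astype('float32'),(3,3),0)
# cover interior: grey, segmented between the rims
print(g[70,325:445:2].astype(int)); print(g[110:160:2,380].astype(int)); print(g[110:160:2,348].astype(int))
```

```text
handle top (501.6, 258.9, 78.5, 27.2, 7.8)
tip [[0.5919, 0.2808, 0.0135], [0.5946, 0.2674, 0.0135]] front [[0.538, 0.2751, 0.024], [0.5433, 0.2509, 0.024]]
corner near [[0.5342, 0.0679, 0.046], [0.5438, -0.0109, 0.046]]
[110  98  99  99  97  84  82  82 116 166 170 168 143  83  94  93  93  92
  92  86  91  90  92  91  90  92  92  92  91  91  90  91  90  91  90  91
  91  89  89  91  90  88  89  90  90  90  92  84 112 163 167 166 146 123
 122 122 122 123 122 122]
[ 91  90  90  91  92  91  91  90  90  90  83  98 121 122 117  98 100  99
  99  99  99  99  98  99 100]
[ 74  79  79  77  77  77  80  83  88  89  90 162 170 166 157 110 100 100
  99  98  99 101 100 100  99]
```

>>> drive_tool --moves "0.0148 -0.036 0 0 0 0; 0.0148 -0.036 0 0 0 0; 0.0148 -0.036 0 0 0 0; 0.0148 -0.036 0 0 0 0; 0 0 0.0385 0 0 0; 0 0 0.0385 0 0 0; 0 0 0.0385 0 0 0; 0 0 0.0385 0 0 0; 0 0 0 0 0 0; 0 0 0 0 0 0"

```text
time: 3.03
position: [0.5186, 0.2631, 0.2494]
tcp_rot: [3.133, 0.213, -0.008]
force: [1.8, 0.8, 0.8]
width: 1.0
finger_force: 0.0
```

Run:
```python
from h import *
c=get_calibration("wrist");im=read_camera("wrist");s=read_camera("side")
b=cv2.resize(s[210:300,210:330],(480,360),interpolation=cv2.INTER_CUBIC)
o=np.zeros((600,800,3),'uint8');o[:315,:420]=cv2.resize(im,(420,315));o[240:,320:]=b;o[:315,:320]=cv2.resize(im,(420,315))[:,50:370]
cv2.imwrite("pics/w3.png",o);cv2.imwrite("pics/w3raw.png",im)
m=im.max(2);print(bot.read_state()["position"],bot.read_state()["tcp_rot"])
```

```text
[0.52070807 0.26425751 0.25387286] [-3.1335158  -0.21416782 -0.00714651]
```

View pics/w3.png

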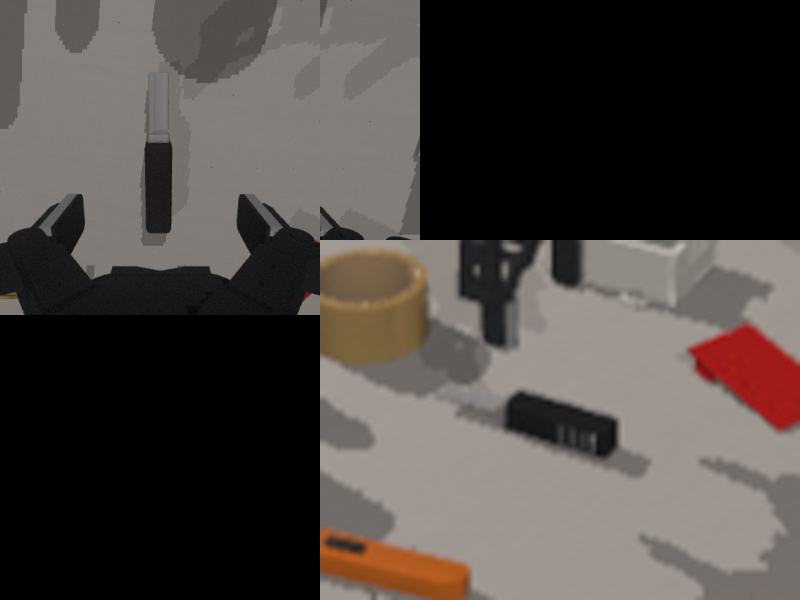

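The handle is centred between the fingers and aligned with them at (158,187) in the wrist inset. I'll do one quick numeric refinement from this overhead view.

Run:
```python
from h import *
c=get_calibration("wrist");im=cv2.imread("pics/w3raw.png")
m=im.max(2)[175:320,245:310]<50
print("handle",rect(m,(245,175),c,0.024)); print(ray(c,[[278,97]],0.0135),ray(c,[[278,310]],0.024),bot.read_state()["position"])
```

```text
handle (505.5, 265.5, 81.0, 22.1, 8.2)
[[0.59801223 0.27771183 0.0135    ]] [[0.46541132 0.25971187 0.024     ]] [0.52070807 0.26425751 0.25387286]
```

>>> drive_tool --moves "0.0025 -0.001 0.02 0 0 0; 0 0 0.02 0 0 0; 0 0 0.02 0 0 0; 0 0 0.0175 0 0 0; 0 0 0 0 0 0; 0 0 0 0 0 0"

```text
time: 3.63
position: [0.5228, 0.2662, 0.1755]
tcp_rot: [-3.134, -0.216, -0.005]
force: [0.9, -0.4, 0.6]
width: 1.0
finger_force: 0.0
```

>>> drive_tool --moves "0 0 0 0 0 0; 0 0 0 0 0 0; 0 0 0 0 0 0; 0 0 0 0 0 0; 0 0 0 0 0 0; 0 0 0 0 0 0; 0 0 0 0 0 0; 0 0 0 0 0 0; 0 0 0 0 0 0; 0 0 0 0 0 0" --jaw -1

```text
time: 4.47
position: [0.5221, 0.2664, 0.174]
tcp_rot: [-3.134, -0.216, -0.002]
force: [-0.8, 0.3, 6.3]
width: 0.244
finger_force: 59.9
```

>>> drive_tool --moves "0 0 -0.02 0 0 0; 0 0 -0.03 0 0 0; 0 0 -0.04 0 0 0; 0 0 0 0 0 0"

```text
time: 4.8
position: [0.5243, 0.2671, 0.2707]
tcp_rot: [-3.132, -0.216, -0.019]
force: [1.8, 0.4, 0.7]
width: 0.241
finger_force: 59.1
```

>>> drive_tool --moves "-0.0117 0.0236 0 0 0 0; -0.0117 0.0236 0 0 0 0; -0.0117 0.0236 0 0 0 0; -0.0117 0.0236 0 0 0 0; -0.0117 0.0236 0 0 0 0; -0.0117 0.0236 0 0 0 0; -0.0117 0.0236 0 0 0 0; -0.0117 0.0236 0 0 0 0; -0.0117 0.0236 0 0 0 0; -0.0117 0.0236 0 0 0 0.018"

```text
time: 5.63
position: [0.4373, 0.0154, 0.2627]
tcp_rot: [-3.136, -0.188, 0.001]
force: [0.4, -0.0, -0.7]
width: 0.243
finger_force: 59.2
```

>>> drive_tool --moves "0 0 0 0 0 0; 0 0 0 0 0 0; 0 0 0 0 0 0"

```text
time: 5.88
position: [0.4381, 0.0166, 0.2629]
tcp_rot: [-3.135, -0.188, 0.0]
force: [-0.4, 0.2, -1.1]
width: 0.247
finger_force: 59.2
```

Run:
```python
from h import *
import json
c=get_calibration("wrist");im=read_camera("wrist");s=read_camera("side");cv2.imwrite("pics/w4raw.png",im);cv2.imwrite("pics/s4raw.png",s)
json.dump({k:np.array(v).tolist() for k,v in c.items()},open("w4.json","w"))
b=cv2.resize(s[170:270,240:340],(400,400),interpolation=cv2.INTER_CUBIC)
o=np.zeros((600,800,3),'uint8');o[:600,:400]=cv2.resize(im[0:330,170:390],(400,600));o[:400,400:]=b
cv2.imwrite("pics/w4.png",o)
print(bot.read_state()["position"],bot.read_state()["tcp_rot"])
```

```text
[0.43829761 0.01709626 0.26301868] [-3.13548737e+00 -1.89880845e-01  3.54116764e-04]
```

View pics/w4.png

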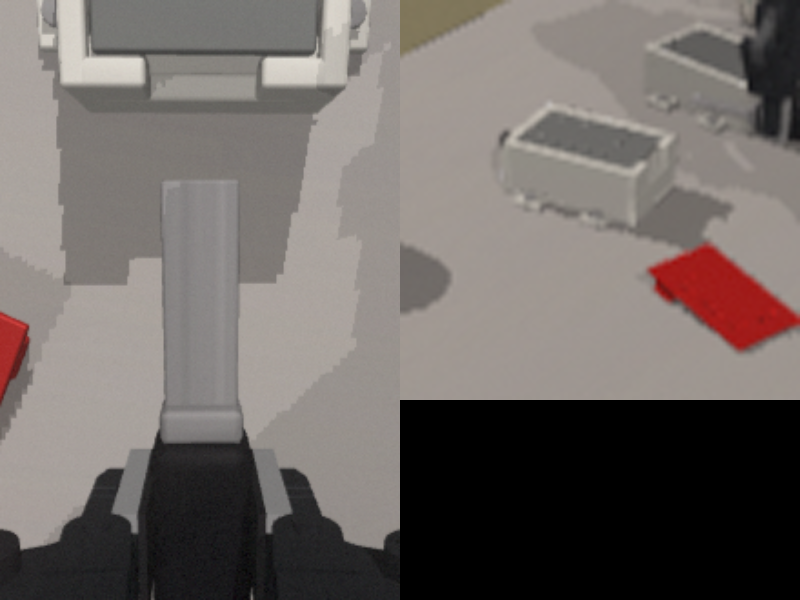

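The wrist view shows the blade tip at raw pixel (280,100), lined up with the notch centred near (282,50). The box's near corners are at (206,47) and (360,47).

Run:
```python
from h import *
import json;c=json.load(open("w4.json"))
def p(px,z):return ray(c,px,z)[:,:2].round(4).tolist()
k=.55
f=lambda u,v:(170+u*k,v*k)
print("tip",p([f(162,182),f(238,182)],.1025),"front of blade",p([f(162,405),f(238,405)],.1025))
print("rim",p([f(62,87),f(346,87)],.046),"notch rim corners",p([f(150,87),f(262,87)],.046),"sill",p([f(151,100),f(257,99)],.026))
```

```text
tip [[0.5082, 0.0342], [0.51, 0.0192]] front of blade [[0.4618, 0.0294], [0.4638, 0.0129]]
rim [[0.5322, 0.068], [0.5415, -0.01]] notch rim corners [[0.535, 0.0438], [0.5387, 0.0131]] sill [[0.5349, 0.0451], [0.539, 0.0128]]
```

Run:
```python
from h import *
import json
c=get_calibration("side");M=R.from_rotvec(c["rotation"]).as_matrix();K=np.array(c["camera_matrix"])
def pr(P):
    q=(np.array(P)-c["position"])@M; q=q@K.T; return (q[:,:2]/q[:,2:]).round(1).tolist()
print("tip z .0825 .0925 .1025",pr([[.509,.0267,z] for z in(.0825,.0925,.1025)]),"root",pr([[.4628,.021,z] for z in (.0925,.1025)]))
s=cv2.imread("pics/s4raw.png");cv2.imwrite("pics/s4c.png",np.vstack([cv2.resize(s[180:230,300:380],(800,500),interpolation=cv2.INTER_CUBIC)]))
im=cv2.imread("pics/w4raw.png").max(2).astype('float32')
im=cv2.GaussianBlur(im,(1,7),0)
for v in (104,112,160,200,215):
    g=np.abs(np.gradient(im[v,245:315])); l=np.argmax(g[:30]);r=30+np.argmax(g[30:]);print(v,245+l,245+r,im[v,252:310:2].astype(int))
```

```text
tip z .0825 .0925 .1025 [[312.3, 199.9], [312.4, 197.0], [312.6, 194.1]] root [[326.6, 200.3], [326.8, 197.3]]
104 259 300 [123 125 124 112 149 139 140 140 138 131 131 135 137 140 140 138 140 138
 139 142 147 141 140 139 128 125 125 126 125]
112 259 300 [126 124 124 108 146 134 136 136 136 132 130 135 137 139 140 138 139 140
 138 143 148 142 138 139 129 123 125 124 125]
160 259 301 [169 170 170 169 116 132 135 136 136 131 130 132 135 137 137 138 139 137
 139 144 145 140 139 136 130 166 169 169 170]
200 259 301 [168 169 168 168 117 133 134 134 134 130 128 132 135 136 137 136 138 138
 140 143 144 137 138 136 128 168 167 167 167]
215 260 301 [167 168 167 168 125 130 133 133 134 130 129 131 136 134 135 134 137 136
 138 142 142 137 137 136 121 167 169 168 166]
```

View pics/s4c.png

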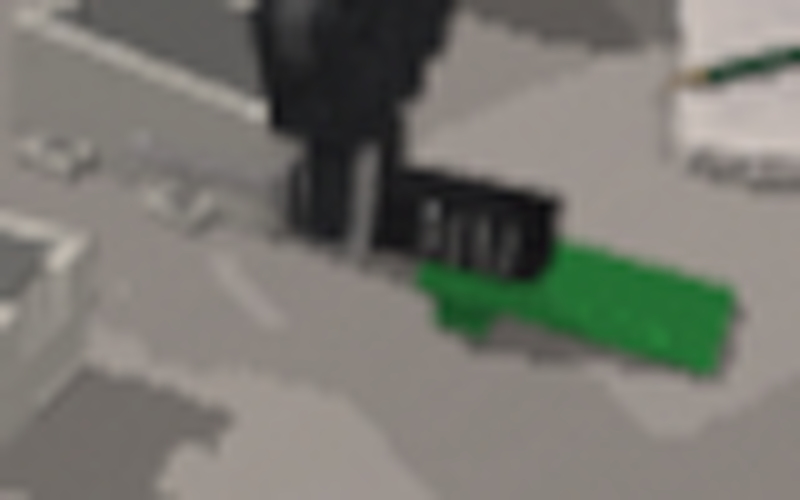

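>>> drive_tool --moves "0 -0.0013 0.022 0 0 0; 0 0 0.022 0 0 0; 0 0 0.022 0 0 0; 0 0 0 0 0 0; 0 0 0 0 0 0; 0 0 0 0 0 0"

```text
time: 6.48
position: [0.4387, 0.018, 0.1982]
tcp_rot: [3.136, 0.19, 0.002]
force: [0.4, 0.3, -0.9]
width: 0.249
finger_force: 59.2
```

>>> drive_tool --moves "0.008 0 0 0 0 0; 0.008 0 0 0 0 0; 0.008 0 0 0 0 0; 0.005 0 0 0 0 0; 0 0 0 0 0 0; 0 0 0 0 0 0"

```text
time: 6.98
position: [0.4672, 0.0212, 0.1973]
tcp_rot: [3.136, 0.188, 0.0]
force: [-0.8, 1.1, -0.9]
width: 0.246
finger_force: 59.2
```

Run:
```python
from h import *
im=read_camera("wrist");s=read_camera("side");cv2.imwrite("pics/w5raw.png",im)
b=cv2.resize(s[180:240,260:340],(400,300),interpolation=cv2.INTER_CUBIC)
o=np.zeros((600,800,3),'uint8');o[:600,:400]=cv2.resize(im[0:330,170:390],(400,600));o[:300,400:]=b
cv2.imwrite("pics/w5.png",o)
s=bot.read_state();print(s["position"],s["force"],s["torque"])
```

```text
[0.4665927  0.02120215 0.19701123] [-0.29204352 -0.1976837  -0.42693254] [-0.04919013  0.0546386  -0.02782496]
```

View pics/w5.png

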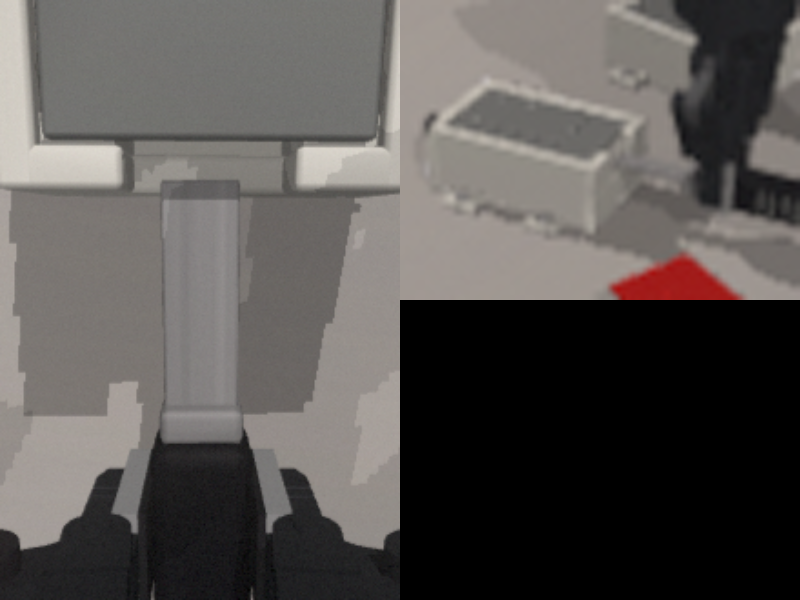

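The blade tip at crop (200,181) is just over the notch sill (row ~194), below the cover edge (row ~137), and there are no contact forces. Next I'll push it in.

>>> drive_tool --moves "0.005 0.0015 0 0 0 0; 0.005 0 0 0 0 0; 0.005 0 0 0 0 0; 0.005 0 0 0 0 0; 0 0 0 0 0 0; 0 0 0 0 0 0"

```text
time: 7.58
position: [0.4872, 0.0221, 0.1972]
tcp_rot: [3.136, 0.188, 0.0]
force: [0.2, 0.2, -0.4]
width: 0.245
finger_force: 59.2
```

>>> drive_tool --moves "0 0 -0.002 0 0 0; 0 0 -0.002 0 0 0; 0 0 -0.002 0 0 0; 0 0 0 0 0 0; 0 0 0 0 0 0"

```text
time: 8.0
position: [0.4866, 0.0221, 0.2031]
tcp_rot: [-3.136, -0.188, 0.001]
force: [-0.7, -0.3, -2.7]
width: 0.245
finger_force: 59.0
```

>>> drive_tool --moves "0 0 -0.002 0 0 0; 0 0 -0.002 0 0 0; 0 0 0 0 0 0; 0 0 0 0 0 0"

```text
time: 8.33
position: [0.487, 0.022, 0.2075]
tcp_rot: [3.136, 0.188, 0.001]
force: [-0.0, -0.0, -1.6]
width: 0.243
finger_force: 59.2
```

>>> drive_tool --moves "0 0 -0.002 0 0 0; 0 0 -0.002 0 0 0; 0 0 0 0 0 0; 0 0 0 0 0 0"

```text
time: 8.67
position: [0.4871, 0.022, 0.2116]
tcp_rot: [3.136, 0.188, 0.002]
force: [-0.1, 0.3, 0.1]
width: 0.245
finger_force: 59.2
```

>>> drive_tool --moves "0 0 -0.002 0 0 0; 0 0 -0.002 0 0 0; 0 0 0 0 0 0; 0 0 0 0 0 0"

```text
time: 9.0
position: [0.4869, 0.022, 0.2154]
tcp_rot: [3.136, 0.188, 0.001]
force: [0.0, -0.2, -2.4]
width: 0.243
finger_force: 59.2
```

Run:
```python
from h import *
im=read_camera("wrist");s=read_camera("side");cv2.imwrite("pics/w6raw.png",im)
b=cv2.resize(s[180:240,260:340],(400,300),interpolation=cv2.INTER_CUBIC)
o=np.zeros((600,800,3),'uint8');o[:600,:400]=cv2.resize(im[0:330,170:390],(400,600));o[:300,400:]=b
cv2.imwrite("pics/w6.png",o)
s=bot.read_state();print(s["position"],s["force"],s["torque"])
```

```text
[0.48684494 0.02205761 0.21519283] [ 0.32842271 -0.81458301 -1.1652907 ] [-0.02145175 -0.00647628 -0.01132618]
```

View pics/w6.png

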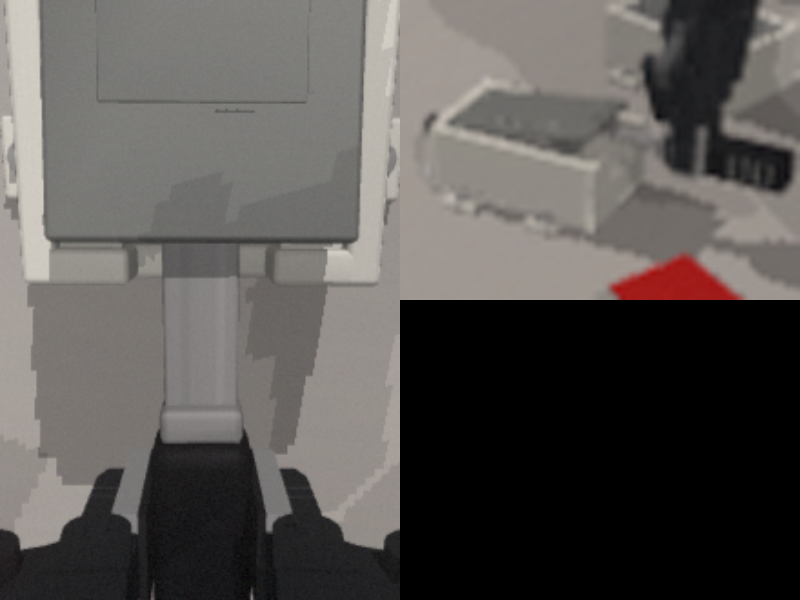

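The side inset shows the cover's near edge raised above the box rim, and in the wrist view it overlaps the rim with the blade under it at (200,240). I'll lower the blade a little and check that the cover stays up.

>>> drive_tool --moves "0 0 0.002 0 0 0; 0 0 0.002 0 0 0; 0 0 0.002 0 0 0; 0 0 0.002 0 0 0; 0 0 0 0 0 0; 0 0 0 0 0 0"

```text
time: 9.6
position: [0.4868, 0.0221, 0.207]
tcp_rot: [-3.136, -0.188, 0.001]
force: [0.0, -0.3, -0.6]
width: 0.243
finger_force: 59.2
```

Run:
```python
from h import *
c=get_calibration("wrist");im=read_camera("wrist");s=bot.read_state();print(s["position"],s["force"]);cv2.imwrite("pics/w7raw.png",im)
old=cv2.imread("pics/w6raw.png")
for n,i in(("w6",old),("w7",im)):
    m=cv2.GaussianBlur(i.max(2).astype('float32'),(1,5),0)
    for v in (100,115,125):
        g=np.gradient(m[v]); l=180+np.argmin(g[180:215]);r=350+np.argmax(g[350:385]);print(n,v,l,r,g[l].round(),g[r].round())
    g=np.gradient(m[:,240]);print("edge row",100+np.argsort(-np.abs(g[100:170]))[:5],m[110:165:3,240].astype(int))
print(c["camera_matrix"][0][0])
# cover width 62 mm at its near top edge: project expected px widths/rows for edge heights
M=R.from_rotvec(c["rotation"]).as_matrix();K=np.array(c["camera_matrix"])
u=np.array([.993,.12]);nn=np.array([-.12,.993]);mo=np.array([.5369,.0288])
for dz in (0,6,8,11,13):
    P=[[*(mo+.009*u+sg*.031*nn),.0455+dz/1000] for sg in(1,-1)]
    q=(np.array(P)-c["position"])@M@K.T;print(dz,(q[:,:2]/q[:,2:]).round(1).tolist())
```

```text
[0.48686992 0.02203813 0.20713334] [ 0.05311157 -0.43694059 -1.86559464]
w6 100 194 368 -48.0 44.0
w6 115 194 368 -50.0 40.0
w6 125 194 367 -50.0 41.0
edge row [130 131 129 134 155] [121 121 120 120 120 120 115  83  84  94 103 106 107 111 110 114 123 123
 123]
w7 100 190 372 -52.0 47.0
w7 115 191 371 -50.0 42.0
w7 125 191 371 -50.0 41.0
edge row [130 131 155 134 154] [119 119 118 118 114 109 106  77  85  92  89  89  86  87  86 106 120 123
 122]
340.20680940504155
0 [[199.5, 134.1], [364.6, 134.0]]
6 [[195.6, 134.9], [368.6, 134.8]]
8 [[194.2, 135.2], [370.1, 135.1]]
11 [[192.1, 135.6], [372.3, 135.5]]
13 [[190.6, 135.9], [373.8, 135.8]]
```

The measured cover width of about 181 px matches an edge about 11 mm up, with the blade already about 6 mm lower. The cover is holding by itself, so I'll withdraw.

>>> drive_tool --moves "0 0 0.003 0 0 0; -0.008 0 0 0 0 0; -0.012 0 0 0 0 0; -0.015 0 0 0 0 0; -0.015 0 0 0 0 0; -0.015 0 0 0 0 0; 0 0 0.01 0 0 0; 0 0 0.01 0 0 0; 0 0 0 0 0 0; 0 0 0 0 0 0"

```text
time: 10.48
position: [0.4224, 0.0144, 0.1833]
tcp_rot: [-3.135, -0.188, 0.002]
force: [0.0, -0.2, -0.3]
width: 0.247
finger_force: 59.3
```

>>> drive_tool --moves "0 0 0.003 0 0 0; 0 0 0.003 0 0 0; 0 0 0.002 0 0 0; 0 0 0 0 0 0; 0 0 0 0 0 0; 0 0 0 0 0 0"

```text
time: 10.98
position: [0.4224, 0.0143, 0.1763]
tcp_rot: [3.136, 0.188, 0.0]
force: [-0.7, -0.3, -0.1]
width: 0.244
finger_force: 59.3
```

>>> drive_tool --moves "0 0 0.001 0 0 0; 0 0 0.001 0 0 0; 0 0 0 0 0 0; 0 0 0 0 0 0"

```text
time: 11.32
position: [0.4223, 0.0143, 0.1742]
tcp_rot: [-3.136, -0.188, 0.0]
force: [-0.5, 0.6, -1.1]
width: 0.243
finger_force: 59.3
```

>>> drive_tool --moves "0 0 0 0 0 0; 0 0 0 0 0 0; 0 0 0 0 0 0; 0 0 0 0 0 0; 0 0 0 0 0 0; 0 0 0 0 0 0; 0 0 0 0 0 0; 0 0 0 0 0 0" --jaw 1

```text
time: 11.98
position: [0.4223, 0.0143, 0.1742]
tcp_rot: [-3.136, -0.188, 0.0]
force: [-0.0, -0.1, 0.4]
width: 1.001
finger_force: 0.0
```

>>> drive_tool --moves "0 0 -0.01 0 0 0; 0 0 -0.02 0 0 0; 0 0 -0.03 0 0 0; 0 0 -0.03 0 0 0; 0 0 -0.03 0 0 0; -0.02 0 -0.03 0 0 0; 0 0 0 0 0 0; 0 0 0 0 0 0; 0 0 0 0 0 0; 0 0 0 0 0 0"

```text
time: 12.82
position: [0.4021, 0.012, 0.3231]
tcp_rot: [-3.135, -0.188, 0.004]
force: [0.1, 0.7, 0.5]
width: 0.998
finger_force: 0.0
```

Run:
```python
from h import *
im=read_camera("wrist");s=read_camera("side")
b=cv2.resize(s[180:255,260:360],(400,300),interpolation=cv2.INTER_CUBIC)
o=np.zeros((420,800,3),'uint8');o[:300,:400]=cv2.resize(im,(400,300));o[:300,400:]=b
cv2.imwrite("pics/w8.png",o)
s=bot.read_state();print(s["position"],s["force"],s["width"])
```

```text
[0.40219532 0.01202349 0.32283065] [-0.210662   -0.02552797  0.07913847] 1.001030916560578
```

View pics/w8.png

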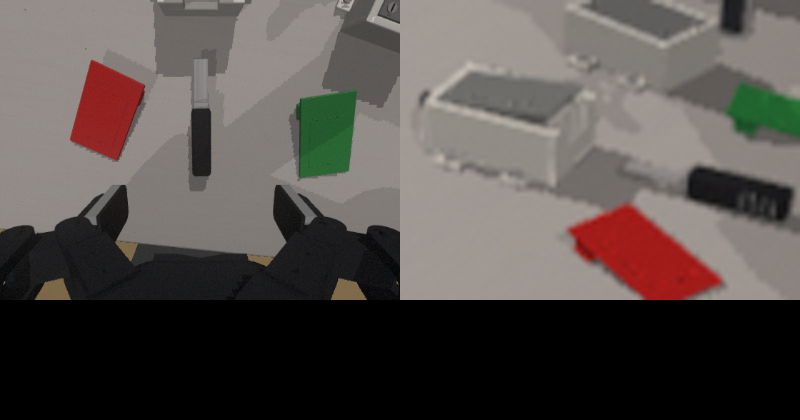

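The pry tool lies flat at wrist pixel (201,120). The cover's near edge stands above the rim at side pixel (575,95), and the gripper is clear of everything.

```bash
python3 -c "
from plant import bot
print(bot.hand_in())"
```

```text
the job is handed in; nothing more can be done
None
```

I pried the grey cover's notch-side edge out of its catches; it stays up, about 11 mm above its seat. The pry tool is back flat on the bench, released. The job is handed in at about 13 s, but the hand-in gave no verdict.

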